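# Close the sprung sample box on its dowels and hold it shut

## Robot

A 6-joint arm with a two-finger parallel gripper is mounted at the origin on a cart in front of the work surface, level with it; the furniture and walls round the work are solid. World frame = base frame: x ahead of the robot, y to its left, z up, the work surface at z = 0. Lengths are in m, angles in rad, forces in N, time in s.
With the tool pointing down it reaches from about 0.35 to 0.975 m from the base axis. Payload 4.9 kg.
Tool frame: the origin (TCP) lies at the very end of the fingers, on their centre line; the grasp point (between the pads) lies 19 mm behind it (manip.hold_point_z is the distance from the TCP to the grasp point, in m); z points along the fingers, y is the direction in which the jaws open and shut (so a half turn about z gives the same grasp; the last joint's range is limited). The gripper opens to 85 mm and grips with 20 to 120 N. Pads are 22 mm wide; open, the fingers measure 114 mm over their backs; the gripper's body (76 mm by 85 mm) begins 54 mm behind the grasp point. The pads swing forward as they close: fully open they stand 13 mm farther back than shut.
Start: joints at [-1.362, 0.053, 1.613, -0, 1.476, -0.119], TCP at [0.201, -0.592, 0.231] pointing down, gripper open.
Joint ranges: [-3.01, 3.01], [-1.01, 2.22], [0.06, 2.58], [-1.02, 4.17], [0.09, 2.62], [-3.14, 3.14]. Speed limits (rad/s): [2.57, 2.57, 3.14, 3.14, 3.14, 3.14].

## Interface

Orientations are given as a unit quaternion [w, x, y, z].
In Python, from plant import monitor, grab_frame, camera_params, ticket, manip gives the robot as it stands.
- The arm moves only by the tool play_rows, never from a script. Its argument "commands" is a list of rows, each an object of numbers: "dx", "dy", "dz": the shift along the tool's x, y, z in cm; "rx", "ry", "rz": the turn, a rotation vector about the tool's x, y, z in rad; "claw": the closure, from 0 (fully open) to 1 (shut). In form: [{"dx": .., "dy": .., "dz": .., "rx": .., "ry": .., "rz": .., "claw": ..}, ...]. A call has 1 to 5 rows; each row is the pose to reach, as a shift and turn from the pose measured when the call began, along the tool's axes at that moment; what a row does not reach only later rows make up. A row lasts 1/10 s, in which the tool goes at most 50 mm and 8.59 degrees, less where a joint would pass 70% of its speed; a pose out of reach is approached as far as the arm can. A call with a gripper value outside its range is refused whole. The fingers move at their own pace and stop on an object; the grip force is fixed at half the most. Time passes only in rows, so rows that repeat a pose let the fingers close. It gives the time, the measured TCP pose, the force and the opening at its end, in the units of the state.
- monitor.state(): the state, without advancing time (a new reading comes with each control period).
- grab_frame(name): name is "scene" or "top" or "wrist"; returns the picture (400x640x3 uint8, blue, green, red); there is no depth.
- camera_params(name): a dict with "fx", "fy", "cx", "cy" (pixels), "k1" (the pictures are not rectified: a ray, as slopes to the right and down, at radius r is drawn at 1 + k1 r^2 times it, then the intrinsics apply), "rvec" (rotation vector, rad) and "tvec" (3), from world to camera coordinates, as OpenCV has them; the wrist camera has in their place "tool_from_camera" (4x4, takes a point from camera to tool coordinates, whose origin is the TCP and whose axes are the flange's). Camera axes: x right, y down, z forward; pixel columns grow to the right and rows downward; lengths in m; the calibration is good to about 2 mm. A picture is of the moment at which its call begins: read the wrist's pose just before it. camera_params takes no time and is no camera call.
- ticket.job_done(): hands the job in, once; it reports no verdict.
The state is a dict: "time": time; "joint_pos": joint angles; "joint_vel": joint speeds; "joint_efforts": joint torques, N m; "tool_pos": TCP position; "tool_rot": TCP orientation; "contact_force": force on the tool from outside, world axes, zero at the start; "ft_torque": the same for the moment, N m; "gripper_width": opening from 0.0 (shut) to 1.0 (fully open).
Only numpy, scipy, OpenCV 4.12 (cv2) and the standard library are available. Lean on these libraries where they do the work, as an engineer would, in place of code of your own. Each camera call takes 0.05 s, during which the arm holds its last target.

## Task

Pick up the loose copper lid by its block, fit it over the two dowel pins of the copper housing with the blue witness marks at the same corner, and press it down against the sprung frame inside until you feel it stop metal to metal, fully home on the rim. Finish while still gripping the block and holding the lid pressed home with a firm but moderate push, because the screws go in next. Leave the screw tray, hex key, pink dish and centring ring where they are.

Things in the scene. Friction and masses are not known exactly. Their poses are not given: they have to be found in the camera images.
- lid_block (a point): Centre of the raised grip block on the loose copper lid, 23 mm above the lid's underside. Block: 44 mm along x, 28 mm across y (grip here), 30 mm tall, with coax sockets sticking out 10 mm from its x ends. x runs along the lid's 100 mm length, y its 76 mm width, z up. The lid plate is 8 mm thick and starts flat on the bench; lid about 0.3 kg (0.24 to 0.37).
- lid_face (a point): Centre of the lid's flat underside, axes as lid_block. Two through holes for the dowels: a round one, 9.6 mm, at x = -40, y = +24 mm, and a slot, 13.6 mm along x by 9.6 mm along y, at x = +40, y = -10 mm, both chamfered 1.2 mm below. Fits one way round only. Blue witness mark at the corner -x, +y.
- seat (a point): Centre of the flat top rim of the fixed copper housing (100 x 76 mm, rim 34 mm above the bench, on a bolted-down 150 x 112 mm aluminium plate). With the lid home lid_face lies on this point, axes alike. z up. Two bullet-nosed steel dowels, 8 mm thick, stand 12 mm above the rim at x = -40, y = +24 and x = +40, y = -10 mm. Blue painted mark at the corner -x, +y.
- clamp_frame (a joint): Brass-coloured sprung frame, 58 x 50 mm, inside the housing. At 0 its top stands 5 mm above the rim; the value (m) grows as it is pushed down; 0.005 is level with the rim. It pushes up with about 7 N at 0 and 11 N at 0.005, more than the lid weighs, so the lid must be held down. The hard stop is the lid on the rim. A firm, moderate push is 15 to 40 N in all.
- lid: The loose lid as a whole; its origin is lid_face.
- housing: The lower half, fixed: copper walls, rim and dowels, without the sprung frame. Origin 24 mm below seat, axes alike.
- screw_tray: Round steel tray with small screws, 99 mm across, 13 mm high; origin under its centre. To be left alone.
- hex_key: Black hex key lying flat, 94 x 36 mm, 6 mm high; origin under its middle. To be left alone.
- pink_dish: Small open pink dish, 60 mm across, 12 mm high; origin under its centre. To be left alone.
- centring_ring: Metal centring ring with a black seal, 37 mm across, 9 mm high; origin under its centre. To be left alone.

How it is judged:
On the way, in this order (a step that is already met when the one before it is completed fails the run):
1. the lid is gripped and lifted clear of the bench (block centre above 65 mm) (height (world z) of lid_block above 0.065 m and contact force between the fingers and lid above 1 N), for 0.1 s.
2. the lid is on both dowels and bears on the sprung frame (horizontal distance between lid_face and seat below 0.003 m and angle between the x axis of lid_face and the x axis of seat, either way round below 0.08 rad and value of joint clamp_frame above 0.0005 m and z of lid_face in the frame of seat below 0.006 m), for 0.05 s.
At the end, for the whole second after the job is handed in: The lid is home on the rim: centred within 2 mm and 0.06 rad, level within 0.03 rad, under 1.5 mm from the rim, pressing on the housing with 2 to 50 N besides the springs, its block still gripped (grasp point within 28 mm of the block's centre). The four bystanders moved under 15 mm (horizontal distance between lid_face and seat below 0.002 m and z of lid_face in the frame of seat below 0.0015 m and angle between lid_face's own z axis and vertical below 0.03 rad and angle between the x axis of lid_face and the x axis of seat, either way round below 0.06 rad and contact force between lid and housing between 2 and 50 N and contact force between the fingers and lid above 2 N and distance between the grasp point and lid_block below 0.028 m and distance of each of screw_tray, hex_key, pink_dish, centring_ring from where it was at the start of the episode below 0.015 m); the arm keeps its last pose, push and grip.
It fails at once if the screw tray is shifted over 15 mm (distance of screw_tray from where it was at the start of the episode above 0.015 m).
It fails at once if the hex key is shifted over 15 mm (distance of hex_key from where it was at the start of the episode above 0.015 m).
It fails at once if the dish is shifted over 15 mm (distance of pink_dish from where it was at the start of the episode above 0.015 m).
It fails at once if the centring ring is shifted over 15 mm (distance of centring_ring from where it was at the start of the episode above 0.015 m).
It also fails if it takes over 42 s, if anything falls off the work surface, if the arm or the gripper's body presses on something with over 40 N, if the wrist force passes 120 N, or if a joint passes its speed limit or range.

## Working session

There is one attempt and no reset: what is moved stays moved. The work goes in short steps, Python scripts to look and compute and a tool call to move; the robot and the scene stay as the last step left them, time stands still between calls to the robot, and variables do not carry over. Pictures are saved under pics/ and viewed, and the job is handed in when it is done.

Besides the shell and the picture viewer there is one more tool, called after "Emit:" by a JSON object that holds its "op" and its "data", one argument or row to a line. play_rows: Moves the arm, as the interface text tells. Its arguments: {"type":"object","properties":{"commands":{"type":"array"}},"required":["commands"]}

```bash
mkdir -p pics; ls; python3 - <<'E'
from plant import monitor, grab_frame, camera_params, ticket, manip
import cv2
print(monitor.state()); print(manip.hold_point_z)
for n in ("scene","top","wrist"):
    cv2.imwrite(f"pics/{n}0.png",grab_frame(n)); print(n,camera_params(n))
E
```

```text
pics
{'time': 0.0, 'joint_pos': array([-1.36198540e+00,  5.33932041e-02,  1.61430709e+00,  1.97972918e-05,
        1.47600056e+00, -1.19011359e-01]), 'joint_vel': array([ 0.00061401,  0.00094696,  0.00045507, -0.0008257 ,  0.00050185,
        0.0011386 ]), 'joint_efforts': array([ 4.37306071e-04, -3.93678153e+01, -3.70174634e+01, -1.07299599e-05,
        7.12155743e-03, -7.37081564e-06]), 'tool_pos': array([ 0.2011065 , -0.59109727,  0.23003267]), 'tool_rot': array([-1.05347564e-03,  9.86596225e-01,  1.63177137e-01, -3.74694869e-05]), 'contact_force': array([-0.31342462,  0.14653544,  0.43474125]), 'ft_torque': array([ 0.03099297,  0.02522435, -0.00103707]), 'gripper_width': 0.9993154688854258}
0.0187
scene {'fx': 459.6239146100001, 'fy': 459.6239146100001, 'cx': 312.61587383634026, 'cy': 198.36286005904614, 'k1': -0.042057258246099245, 'rvec': array([ 1.87620283, -0.84180596,  0.54013001]), 'tvec': array([-0.56106551,  0.17519817,  0.69885371])}
top {'fx': 399.22536513957857, 'fy': 399.22536513957857, 'cx': 322.44449855374603, 'cy': 196.9689575826515, 'k1': -0.04774746999406708, 'rvec': array([ 2.10196719, -2.15812584,  0.12820064]), 'tvec': array([-0.23628774,  0.56152911,  0.85908696])}
wrist {'fx': 332.58754289834417, 'fy': 332.58754289834417, 'cx': 319.5769239637447, 'cy': 197.64641372272536, 'k1': -0.027859881240530078, 'tool_from_camera': array([[ 4.26068695e-04, -9.53345212e-01, -3.01881973e-01,
         7.69020150e-02],
       [ 9.99999502e-01,  6.78679592e-04, -7.31900134e-04,
         1.55643139e-04],
       [ 9.02634623e-04, -3.01881511e-01,  9.53345026e-01,
        -1.42052032e-01],
       [ 0.00000000e+00,  0.00000000e+00,  0.00000000e+00,
         1.00000000e+00]])}
```

View pics/scene0.png

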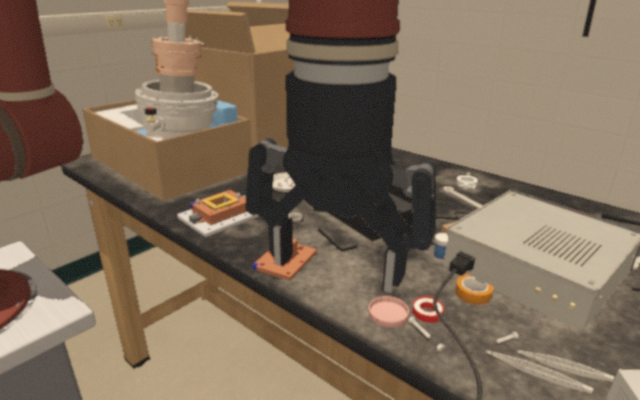

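View pics/top0.png

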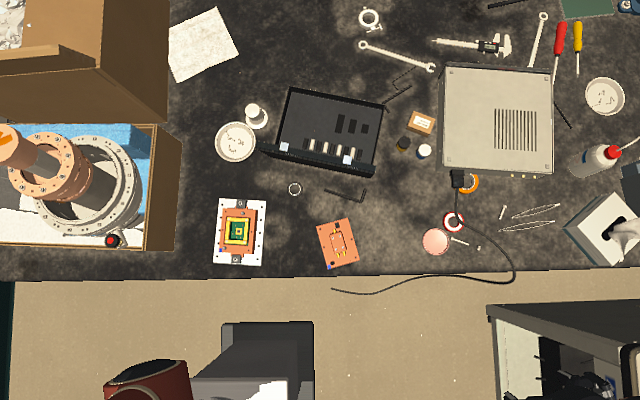

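View pics/wrist0.png

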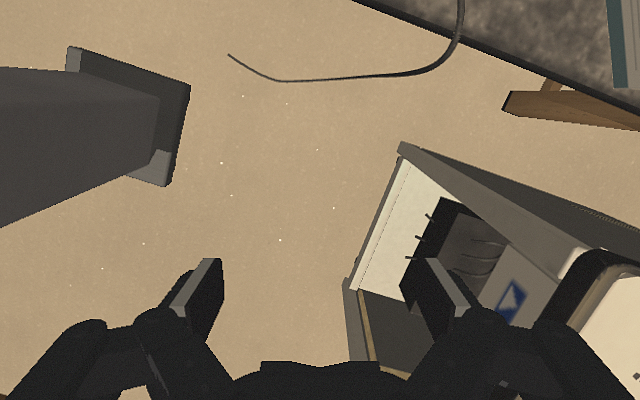

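```bash
python3 - <<'E'
import cv2
im=cv2.imread("pics/top0.png")
cv2.imwrite("pics/topA.png",cv2.resize(im[190:275,205:275],None,fx=7,fy=7,interpolation=cv2.INTER_CUBIC))
cv2.imwrite("pics/topB.png",cv2.resize(im[205:280,305:370],None,fx=8,fy=8,interpolation=cv2.INTER_CUBIC))
E
```

```text
(no output)
```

View pics/topA.png

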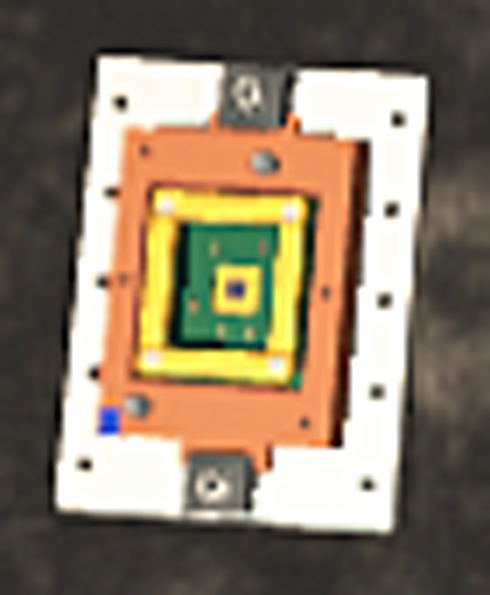

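View pics/topB.png

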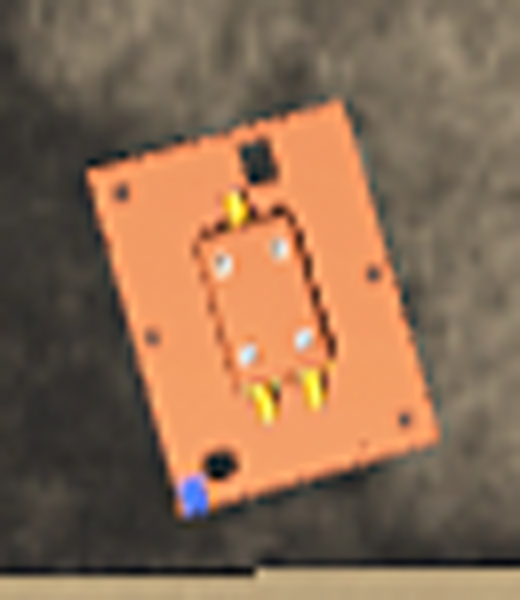

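```bash
cat > h.py <<'E'
import numpy as np, cv2
from scipy.optimize import least_squares
from scipy.spatial.transform import Rotation as R
from plant import monitor, grab_frame, camera_params, ticket, manip
def dist(cp): return np.array([cp['k1'],0,0,0,0.])
def K(cp): return np.array([[cp['fx'],0,cp['cx']],[0,cp['fy'],cp['cy']],[0,0,1.]])
def ext(cp,st=None):
    if 'rvec' in cp: return cp['rvec'],cp['tvec']
    q=st['tool_rot']; T=np.eye(4); T[:3,:3]=R.from_quat([q[1],q[2],q[3],q[0]]).as_matrix(); T[:3,3]=st['tool_pos']
    M=np.linalg.inv(T@cp['tool_from_camera'])
    return cv2.Rodrigues(M[:3,:3])[0].ravel(),M[:3,3]
def proj(P,cp,st=None):
    r,t=ext(cp,st)
    return cv2.projectPoints(np.asarray(P,float).reshape(-1,1,3),r,t,K(cp),dist(cp))[0].reshape(-1,2)
def fit(obj,px,cp,z,st=None,x0=(0.4,0,0)):
    "obj local pts (m), z= world height of local origin; returns x,y,yaw"
    obj=np.asarray(obj,float);px=np.asarray(px,float)
    def w(p):
        c,s=np.cos(p[2]),np.sin(p[2])
        return np.c_[p[0]+c*obj[:,0]-s*obj[:,1],p[1]+s*obj[:,0]+c*obj[:,1],obj[:,2]+z]
    f=lambda p:(proj(w(p),cp,st)-px).ravel()
    s=least_squares(f,x0,x_scale=[.01,.01,.1])
    return s.x,s.fun.reshape(-1,2)
def at(px,cp,z,st=None):
    r,t=ext(cp,st);Rm=cv2.Rodrigues(np.asarray(r))[0]
    u=cv2.undistortPoints(np.asarray(px,float).reshape(-1,1,2),K(cp),dist(cp)).reshape(-1,2)
    d=np.c_[u,np.ones(len(u))]@Rm; c=-Rm.T@t
    return c+d*((z-c[2])/d[:,2])[:,None]
def tool(st=None):
    st=st or monitor.state();q=st['tool_rot'];return st['tool_pos'],R.from_quat([q[1],q[2],q[3],q[0]]).as_matrix()
C=np.array([[50,38,0],[50,-38,0],[-50,-38,0],[-50,38,0]])/1e3
E
python3 - <<'E'
from h import *
np.set_printoptions(precision=4,suppress=True)
cp=camera_params("top")
A=np.array([[127,127],[358,142],[332,445],[100,432]])/7+[205,190]-.5+.5/7
D=np.array([[265,162],[137,405]])/7+[205,190]-.5
B=np.array([[88,172],[343,100],[438,438],[183,517]])/8+[305,205]-.5
print(fit(C,A,cp,.034)); print(at(D,cp,.044))
print(fit(C,B,cp,.008))
for n,p in dict(dish=(436,241),ring=(295,188),tray=(235,142),key1=(325,191),key2=(365,200)).items(): print(n,at([p],cp,0.01))
p,Rm=tool();print(p,Rm)
E
```

```text
(array([ 0.4853, -0.0573, -0.0824]), array([[ 0.0388, -0.3251],
       [ 0.0555, -0.6351],
       [ 0.1288,  0.5795],
       [-0.2292,  0.3504]]))
[[ 0.5239 -0.071   0.044 ]
 [ 0.4476 -0.0304  0.044 ]]
(array([ 0.4531, -0.2817,  0.2499]), array([[-0.0404,  0.1857],
       [-0.1532,  0.1818],
       [ 0.2792,  0.1675],
       [-0.0872, -0.5254]]))
dish [[ 0.4509 -0.5057  0.01  ]]
ring [[ 0.5824 -0.1867  0.01  ]]
tray [[ 0.6983 -0.0442  0.01  ]]
key1 [[ 0.5732 -0.2565  0.01  ]]
key2 [[ 0.5495 -0.3484  0.01  ]]
[ 0.2011 -0.5913  0.2303] [[ 0.9468  0.322  -0.0003]
 [ 0.322  -0.9468  0.0016]
 [ 0.0002 -0.0016 -1.    ]]
```

```bash
cat >> h.py <<'E'
def go(x,y,z,yaw,px=0,py=0):
    "print move (cm, rad) to target TCP with tool x at yaw, pointing down"
    st=monitor.state();p,Rm=tool(st)
    Rt=R.from_euler('z',yaw).as_matrix()@np.diag([1,-1,-1.])
    d=Rm.T@(np.array([x,y,z])-p)*100; rv=R.from_matrix(Rm.T@Rt).as_rotvec()
    print("t %.2f"%st['time'],"p",p.round(4),"yaw %.4f"%np.arctan2(Rm[1,0],Rm[0,0]),"F",st['contact_force'].round(1),"T",st['ft_torque'].round(2),"w %.3f"%st['gripper_width']); print("d",d.round(2),"r",rv.round(4))
E
python3 -c "
from h import *
go(.453,-.282,.2,.25)
for f in (.125*5,1):
  go(.201+.252*f,-.591+.309*f,.23-.03*f,.25)"
```

```text
t 0.15 p [ 0.2011 -0.5913  0.2303] yaw 0.3278 F [-0.2  0.1 -0.9] T [0.03 0.04 0.03] w 0.997
d [ 33.8  -21.16   3.07] r [-0.0016 -0.0001  0.0778]
t 0.15 p [ 0.2011 -0.5913  0.2303] yaw 0.3278 F [-0.2  0.1 -0.9] T [0.03 0.04 0.03] w 0.997
d [ 21.13 -13.24   1.93] r [-0.0016 -0.0001  0.0778]
t 0.15 p [ 0.2011 -0.5913  0.2303] yaw 0.3278 F [-0.2  0.1 -0.9] T [0.03 0.04 0.03] w 0.997
d [ 33.8  -21.16   3.07] r [-0.0016 -0.0001  0.0778]
```

Emit:
{"op": "play_rows", "data": {
  "commands": [
    {"dx":4.2,"dy":-2.6,"dz":0.3,"rx":0,"ry":0,"rz":0.02,"claw":0},
    {"dx":8.4,"dy":-5.3,"dz":0.6,"rx":0,"ry":0,"rz":0.04,"claw":0},
    {"dx":12.6,"dy":-7.9,"dz":1,"rx":0,"ry":0,"rz":0.06,"claw":0},
    {"dx":16.9,"dy":-10.6,"dz":1.4,"rx":0,"ry":0,"rz":0.078,"claw":0},
    {"dx":21.1,"dy":-13.2,"dz":1.9,"rx":0,"ry":0,"rz":0.078,"claw":0}
  ]
}}

```text
time: 0.65
tool_pos: [0.3588, -0.397, 0.2114]
tool_rot: [-0.001, 0.992, 0.124, 0.0]
contact_force: [1.4, -0.3, 0.3]
gripper_width: 0.997
```

```bash
python3 -c "
from h import *
go(.453,-.282,.2,.25)"
```

```text
t 0.65 p [ 0.3588 -0.397   0.2114] yaw 0.2490 F [ 1.4 -0.3  0.3] T [ 0.   -0.07  0.03] w 0.997
d [11.96 -8.82  1.15] r [-0.0015 -0.0002 -0.001 ]
```

Emit:
{"op": "play_rows", "data": {
  "commands": [
    {"dx":4,"dy":-2.9,"dz":0.4,"rx":0,"ry":0,"rz":0,"claw":0},
    {"dx":8,"dy":-5.9,"dz":0.8,"rx":0,"ry":0,"rz":0,"claw":0},
    {"dx":12,"dy":-8.8,"dz":1.1,"rx":0,"ry":0,"rz":0,"claw":0},
    {"dx":12,"dy":-8.8,"dz":1.1,"rx":0,"ry":0,"rz":0,"claw":0},
    {"dx":12,"dy":-8.8,"dz":1.1,"rx":0,"ry":0,"rz":0,"claw":0}
  ]
}}

```text
time: 1.15
tool_pos: [0.4537, -0.2812, 0.2001]
tool_rot: [-0.001, 0.992, 0.126, -0.0]
contact_force: [0.2, -1.1, 0.4]
gripper_width: 0.999
```

```bash
python3 -c "
from h import *
go(.453,-.282,.2,.25)
cv2.imwrite('pics/w1.png',grab_frame('wrist'))"
```

```text
t 1.15 p [ 0.4537 -0.2812  0.2001] yaw 0.2517 F [ 0.2 -1.1  0.4] T [-0.04 -0.02  0.02] w 0.999
d [-0.09  0.06  0.01] r [-0.0018  0.0006  0.0017]
```

View pics/w1.png

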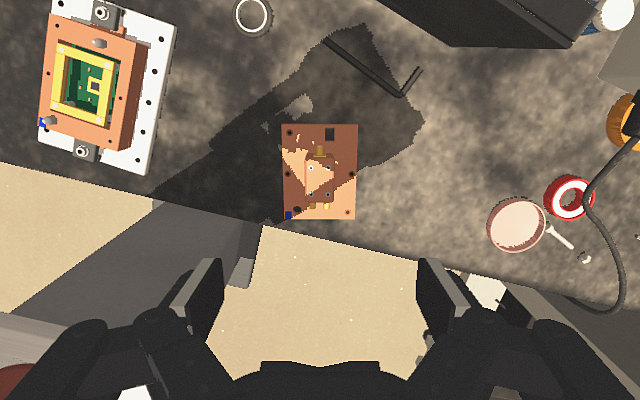

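```bash
python3 - <<'E'
import cv2
im=cv2.imread("pics/w1.png")
cv2.imwrite("pics/w1a.png",cv2.resize(im[110:232,265:375],None,fx=4.9,fy=4.9,interpolation=cv2.INTER_CUBIC))
cv2.imwrite("pics/w1b.png",cv2.resize(im[0:180,30:180],None,fx=3.3,fy=3.3,interpolation=cv2.INTER_CUBIC))
E
```

```text
(no output)
```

View pics/w1a.png

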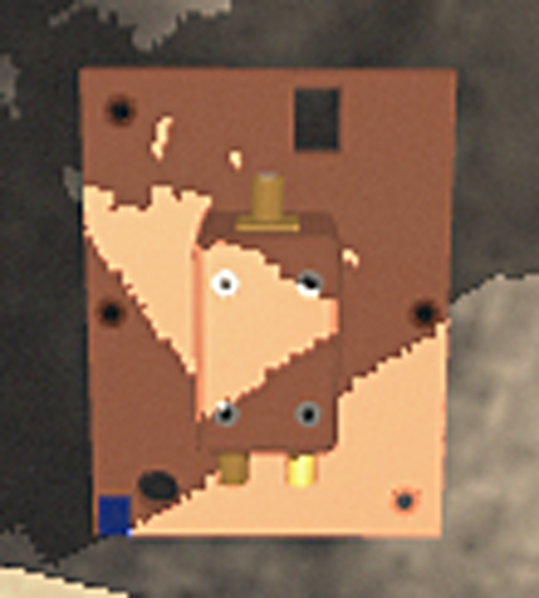

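View pics/w1b.png

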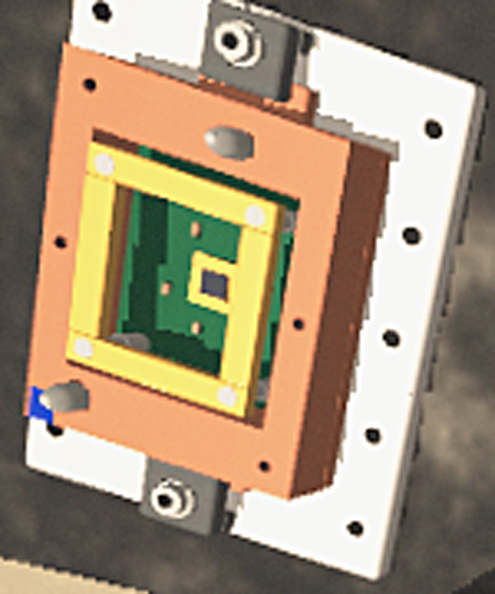

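```bash
python3 - <<'E'
from h import *
np.set_printoptions(precision=4,suppress=True)
cp=camera_params("wrist");st=monitor.state()
B=np.array([[80,70],[457,70],[442,536],[94,536]])/4.9+[265,110]-.4
A=np.array([[66,43],[352,138],[289,498],[25,415]])/3.3+[30,0]-.35
print(fit(C,B,cp,.008,st)); print(fit(C,A,cp,.034,st))
E
```

```text
(array([ 0.4503, -0.2823,  0.2495]), array([[-0.0604,  0.1678],
       [ 0.0018,  0.2322],
       [-0.1836, -0.193 ],
       [ 0.248 , -0.2949]]))
(array([ 0.4832, -0.0575, -0.0845]), array([[-0.528 , -0.7857],
       [-0.2536,  0.5084],
       [ 0.2706,  0.7053],
       [ 0.5725, -0.3552]]))
```

```bash
python3 -c "
from h import *
go(.4515,-.282,.06,.25)"
```

```text
t 1.20 p [ 0.4532 -0.2822  0.2003] yaw 0.2497 F [-0.4 -0.9 -0.3] T [-0.01 -0.05  0.01] w 0.995
d [-0.16 -0.04 14.03] r [-0.0015  0.0005 -0.0003]
```

Emit:
{"op": "play_rows", "data": {
  "commands": [
    {"dx":-0.1,"dy":0,"dz":4,"rx":-0.0015,"ry":0,"rz":0,"claw":0.2},
    {"dx":-0.16,"dy":0,"dz":8,"rx":-0.0015,"ry":0,"rz":0,"claw":0.2},
    {"dx":-0.16,"dy":0,"dz":12,"rx":-0.0015,"ry":0,"rz":0,"claw":0.2},
    {"dx":-0.16,"dy":0,"dz":14,"rx":-0.0015,"ry":0,"rz":0,"claw":0.2},
    {"dx":-0.16,"dy":0,"dz":14,"rx":-0.0015,"ry":0,"rz":0,"claw":0.2}
  ]
}}

```text
time: 1.7
tool_pos: [0.4481, -0.2819, 0.0562]
tool_rot: [-0.003, 0.992, 0.123, -0.003]
contact_force: [-0.2, 0.2, 0.6]
gripper_width: 0.8
```

```bash
python3 -c "
from h import *
go(.4515,-.282,.012,.25)
cv2.imwrite('pics/w2.png',grab_frame('wrist'))"
```

```text
t 1.70 p [ 0.4481 -0.2819  0.0562] yaw 0.2469 F [-0.2  0.2  0.6] T [ 0.02  0.05 -0.  ] w 0.800
d [0.35 0.12 4.42] r [-0.0064  0.0054 -0.0032]
```

View pics/w2.png

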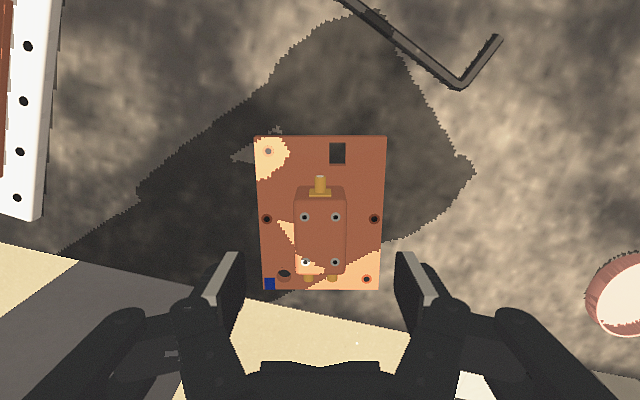

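```bash
python3 -c "
from h import *
cp=camera_params('wrist');st=monitor.state()
print(tool()[0])
st['tool_pos']=np.array([0.4481,-0.2819,0.0562])
print(fit(C,np.array([[254.5,136],[386.5,136],[379.5,290],[263,290]])-.5,cp,.008,st))
go(.4515,-.282,.03,.25)"
```

```text
[ 0.44974999 -0.28292944  0.05885978]
(array([ 0.45139464, -0.2814531 ,  0.25151938]), array([[-0.85737267,  0.6679998 ],
       [ 1.07976768,  0.20479205],
       [-0.78093605, -0.63463725],
       [ 0.52310526, -0.47495163]]))
t 1.75 p [ 0.4497 -0.2829  0.0589] yaw 0.2472 F [0.4 0.3 0.3] T [ 0.01 -0.02  0.01] w 0.800
d [ 0.2  -0.04  2.89] r [-0.0027  0.0027 -0.0028]
```

Emit:
{"op": "play_rows", "data": {
  "commands": [
    {"dx":0.2,"dy":-0.1,"dz":1.2,"rx":-0.003,"ry":0.003,"rz":-0.003,"claw":0.3},
    {"dx":0.2,"dy":-0.1,"dz":2.4,"rx":-0.003,"ry":0.003,"rz":-0.003,"claw":0.3},
    {"dx":0.2,"dy":-0.1,"dz":3.4,"rx":-0.003,"ry":0.003,"rz":-0.003,"claw":0.3},
    {"dx":0.2,"dy":-0.1,"dz":3.8,"rx":-0.003,"ry":0.003,"rz":-0.003,"claw":0.3},
    {"dx":0.2,"dy":-0.1,"dz":3.8,"rx":-0.003,"ry":0.003,"rz":-0.003,"claw":0.3}
  ]
}}

```text
time: 2.25
tool_pos: [0.4509, -0.2809, 0.02]
tool_rot: [-0.0, 0.992, 0.125, -0.0]
contact_force: [-1.0, 0.3, -0.6]
gripper_width: 0.697
```

```bash
python3 -c "
from h import *
go(.4515,-.2815,.012,.25)"
```

```text
t 2.25 p [ 0.4509 -0.2809  0.02  ] yaw 0.2503 F [-1.   0.3 -0.6] T [-0.03  0.   -0.01] w 0.697
d [0.05 0.07 0.8 ] r [-0.001   0.0006  0.0003]
```

Emit:
{"op": "play_rows", "data": {
  "commands": [
    {"dx":0.05,"dy":0.06,"dz":0.5,"rx":-0.001,"ry":0,"rz":0,"claw":0.3},
    {"dx":0.05,"dy":0.06,"dz":0.8,"rx":-0.001,"ry":0,"rz":0,"claw":0.4},
    {"dx":0.05,"dy":0.06,"dz":0.8,"rx":-0.001,"ry":0,"rz":0,"claw":0.5},
    {"dx":0.05,"dy":0.06,"dz":0.8,"rx":-0.001,"ry":0,"rz":0,"claw":0.6},
    {"dx":0.05,"dy":0.06,"dz":0.8,"rx":-0.001,"ry":0,"rz":0,"claw":1}
  ]
}}

```text
time: 2.75
tool_pos: [0.4519, -0.2817, 0.0126]
tool_rot: [0.0, 0.992, 0.125, -0.0]
contact_force: [0.6, 0.5, -2.4]
gripper_width: 0.318
```

```bash
python3 -c "
from h import *
go(.4515,-.2815,.012,.25)"
```

```text
t 2.75 p [ 0.4519 -0.2817  0.0126] yaw 0.2503 F [ 0.6  0.5 -2.4] T [-0.04  0.01  0.08] w 0.318
d [-0.04 -0.03  0.06] r [0.0006 0.0001 0.0003]
```

Emit:
{"op": "play_rows", "data": {
  "commands": [
    {"dx":0,"dy":0,"dz":0,"rx":0,"ry":0,"rz":0,"claw":1},
    {"dx":0,"dy":0,"dz":0,"rx":0,"ry":0,"rz":0,"claw":1},
    {"dx":0,"dy":0,"dz":-2,"rx":0,"ry":0,"rz":0,"claw":1},
    {"dx":0,"dy":0,"dz":-5,"rx":0,"ry":0,"rz":0,"claw":1},
    {"dx":0,"dy":0,"dz":-9,"rx":0,"ry":0,"rz":0,"claw":1}
  ]
}}

```text
time: 3.25
tool_pos: [0.45, -0.2801, 0.1007]
tool_rot: [-0.002, 0.992, 0.125, -0.002]
contact_force: [0.2, -0.8, -3.5]
gripper_width: 0.316
```

Emit:
{"op": "play_rows", "data": {
  "commands": [
    {"dx":0,"dy":0,"dz":-2,"rx":0,"ry":0,"rz":0,"claw":1},
    {"dx":0,"dy":0,"dz":-2,"rx":0,"ry":0,"rz":0,"claw":1},
    {"dx":0,"dy":0,"dz":-2,"rx":0,"ry":0,"rz":0,"claw":1}
  ]
}}

```text
time: 3.55
tool_pos: [0.4496, -0.2798, 0.1198]
tool_rot: [-0.002, 0.992, 0.125, -0.002]
contact_force: [-1.3, -0.0, -3.4]
gripper_width: 0.318
```

```bash
python3 -c "
from h import *
go(.484,-.0575,.14,-.083)
cv2.imwrite('pics/w3.png',grab_frame('wrist'))
go(.484,-.0575,.14,-.083)"
```

```text
t 3.55 p [ 0.4496 -0.2798  0.1198] yaw 0.2503 F [-1.3 -0.  -3.4] T [0.02 0.01 0.06] w 0.318
d [  8.83 -20.7   -1.95] r [-0.0043  0.005   0.3333]
t 3.60 p [ 0.4491 -0.2793  0.1187] yaw 0.2503 F [ 0.5  0.3 -2.3] T [ 0.01 -0.02  0.02] w 0.318
d [  8.87 -20.64  -2.04] r [-0.0059  0.0066  0.3333]
```

View pics/w3.png

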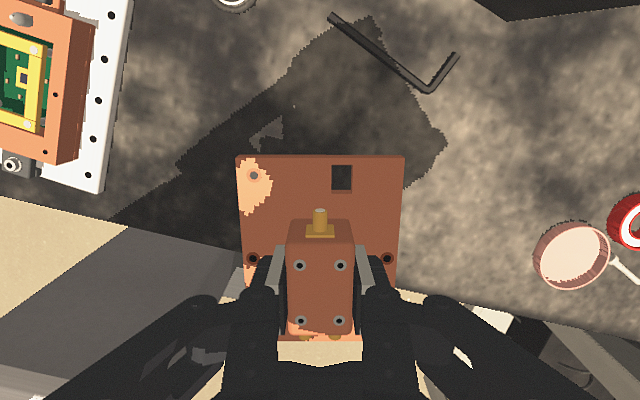

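```bash
python3 -c "
from h import *
go(.395,-.05,.14,-.083)"
```

```text
t 3.60 p [ 0.4491 -0.2793  0.1187] yaw 0.2503 F [ 0.5  0.3 -2.3] T [ 0.01 -0.02  0.02] w 0.318
d [  0.43 -23.57  -1.97] r [-0.0059  0.0066  0.3333]
```

Emit:
{"op": "play_rows", "data": {
  "commands": [
    {"dx":0,"dy":-3,"dz":-0.7,"rx":0,"ry":0.003,"rz":0.05,"claw":1},
    {"dx":0.1,"dy":-7.5,"dz":-1.5,"rx":-0.003,"ry":0.006,"rz":0.11,"claw":1},
    {"dx":0.2,"dy":-12,"dz":-2,"rx":-0.006,"ry":0.006,"rz":0.17,"claw":1},
    {"dx":0.3,"dy":-16.5,"dz":-2,"rx":-0.006,"ry":0.006,"rz":0.24,"claw":1},
    {"dx":0.4,"dy":-20.5,"dz":-2,"rx":-0.006,"ry":0.006,"rz":0.29,"claw":1}
  ]
}}

```text
time: 4.1
tool_pos: [0.4003, -0.0776, 0.1375]
tool_rot: [-0.001, 1.0, -0.021, -0.002]
contact_force: [0.5, 0.1, -2.6]
gripper_width: 0.317
```

```bash
python3 -c "
from h import *
go(.395,-.05,.14,-.083)"
```

```text
t 4.10 p [ 0.4003 -0.0776  0.1375] yaw -0.0425 F [ 0.5  0.1 -2.6] T [ 0.02 -0.07 -0.  ] w 0.317
d [-0.64 -2.74 -0.24] r [-0.0016  0.0043  0.0405]
```

Emit:
{"op": "play_rows", "data": {
  "commands": [
    {"dx":-0.6,"dy":-2.0,"dz":-0.2,"rx":-0.002,"ry":0.004,"rz":0.03,"claw":1},
    {"dx":-0.6,"dy":-2.7,"dz":-0.2,"rx":-0.002,"ry":0.004,"rz":0.04,"claw":1},
    {"dx":-0.6,"dy":-2.7,"dz":-0.2,"rx":-0.002,"ry":0.004,"rz":0.04,"claw":1},
    {"dx":-0.6,"dy":-2.7,"dz":-0.2,"rx":-0.002,"ry":0.004,"rz":0.04,"claw":1}
  ]
}}

```text
time: 4.5
tool_pos: [0.3953, -0.051, 0.1388]
tool_rot: [0.0, 0.999, -0.041, -0.001]
contact_force: [-0.0, 0.2, -2.5]
gripper_width: 0.317
```

```bash
python3 -c "
from h import *
go(.395,-.05,.14,-.083)
im=grab_frame('wrist')
cv2.imwrite('pics/w4.png',im)
cv2.imwrite('pics/t4.png',grab_frame('top'))
go(.395,-.05,.14,-.083)"
```

```text
t 4.50 p [ 0.3953 -0.051   0.1388] yaw -0.0825 F [-0.   0.2 -2.5] T [-0.03  0.01  0.  ] w 0.317
d [-0.04 -0.09 -0.12] r [0.0006 0.0017 0.0005]
t 4.60 p [ 0.3956 -0.0513  0.1393] yaw -0.0836 F [-0.1  0.6 -3.1] T [-0.   -0.02  0.01] w 0.312
d [-0.07 -0.12 -0.07] r [ 0.0006  0.0011 -0.0006]
```

View pics/w4.png

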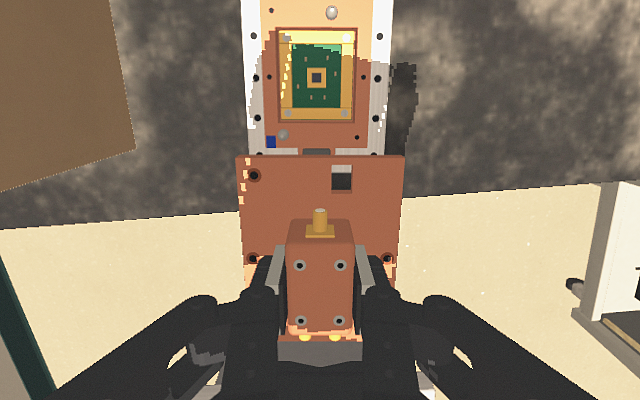

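```bash
python3 - <<'E'
import cv2
im=cv2.imread("pics/w4.png")
cv2.imwrite("pics/w4a.png",cv2.resize(im[0:155,235:400],None,fx=3.8,fy=3.8,interpolation=cv2.INTER_CUBIC))
cv2.imwrite("pics/w4b.png",cv2.resize(im[145:345,225:415],None,fx=3,fy=3,interpolation=cv2.INTER_CUBIC))
E
```

```text
(no output)
```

View pics/w4a.png

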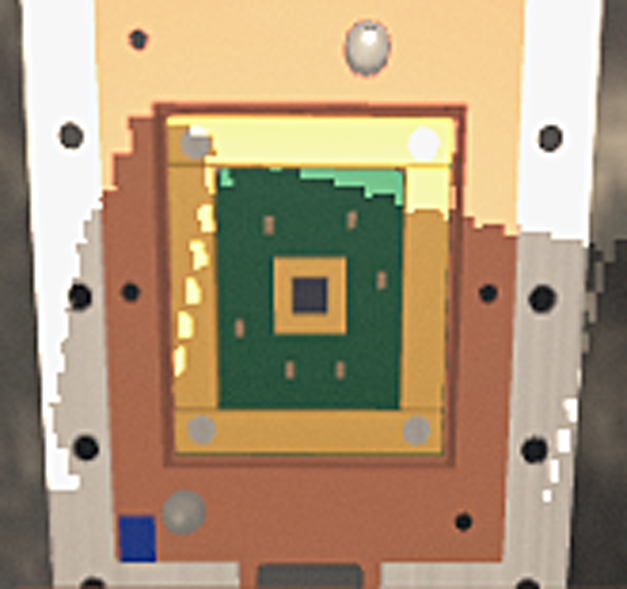

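View pics/w4b.png

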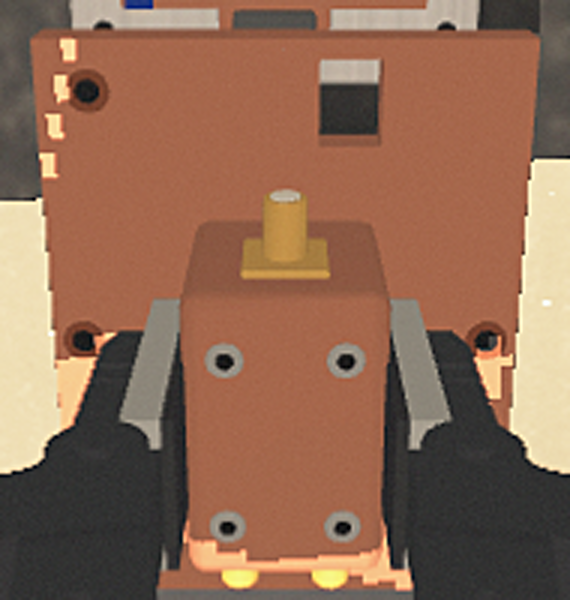

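```bash
python3 - <<'E'
from h import *
np.set_printoptions(precision=2,suppress=True)
cp=camera_params("wrist")
T=cp['tool_from_camera']
def tp(px,z,dR=np.eye(3)):
    u=cv2.undistortPoints(np.asarray(px,float).reshape(-1,1,2),K(cp),dist(cp)).reshape(-1,2)
    d=np.c_[u,np.ones(len(u))]@T[:3,:3].T; c=T[:3,3]
    return (c+d*((z-c[2])/d[:,2])[:,None])*1e3
H=np.array([[117,561],[502,561],[97,2],[523,2],[131,293],[488,293],[138,40],[463,521]])/3.8+[235,0]-.4
L=np.array([[33,38],[539,38],[58,330],[517,330],[86,340],[486,340],[86,91]])/3+[225,145]-.4
print("housing rim BL BR Ledge Redge holeL holeR holeTL holeBR");print(tp(H,.139-.034))
D=np.array([[183,512],[367,48]])/3.8+[235,0]-.4
print("dowels z42");print(tp(D,.139-.041))
print("lid TL TR Le Re holeL holeR holeTL");print(tp(L,.0046))
E
```

```text
housing rim BL BR Ledge Redge holeL holeR holeTL holeBR
[[ 38.02 -40.26 105.  ]
 [ 38.05  35.16 105.  ]
 [135.8  -39.31 105.  ]
 [135.8   34.88 105.  ]
 [ 87.65 -35.37 105.  ]
 [ 87.66  30.53 105.  ]
 [129.77 -32.39 105.  ]
 [ 45.82  27.26 105.  ]]
dowels z42
[[ 48.36 -26.24  98.  ]
 [126.99   7.57  98.  ]]
lid TL TR Le Re holeL holeR holeTL
[[ 49.38 -37.34   4.6 ]
 [ 49.42  37.95   4.6 ]
 [  1.17 -36.92   4.6 ]
 [  1.23  38.09   4.6 ]
 [ -0.64 -32.45   4.6 ]
 [ -0.59  33.13   4.6 ]
 [ 41.28 -29.91   4.6 ]]
```

```bash
python3 -c "
from h import *
go(.4838,-.0556,.09,-.084)"
```

```text
t 4.60 p [ 0.3956 -0.0513  0.1393] yaw -0.0836 F [-0.1  0.6 -3.1] T [-0.   -0.02  0.01] w 0.312
d [ 8.83 -0.31  4.92] r [0.0006 0.0011 0.0004]
```

Emit:
{"op": "play_rows", "data": {
  "commands": [
    {"dx":3,"dy":-0.1,"dz":1,"rx":0,"ry":0.001,"rz":0,"claw":1},
    {"dx":6,"dy":-0.2,"dz":2.5,"rx":0,"ry":0.001,"rz":0,"claw":1},
    {"dx":8.2,"dy":-0.3,"dz":4,"rx":0,"ry":0.001,"rz":0,"claw":1},
    {"dx":8.83,"dy":-0.31,"dz":4.9,"rx":0,"ry":0.001,"rz":0,"claw":1},
    {"dx":8.83,"dy":-0.31,"dz":4.9,"rx":0,"ry":0.001,"rz":0,"claw":1}
  ]
}}

```text
time: 5.1
tool_pos: [0.4828, -0.0561, 0.0883]
tool_rot: [-0.0, 0.999, -0.042, -0.002]
contact_force: [-0.4, -0.0, -2.4]
gripper_width: 0.319
```

```bash
python3 -c "
from h import *
go(.4838,-.0556,.066,-.084)"
```

```text
t 5.10 p [ 0.4828 -0.0561  0.0883] yaw -0.0845 F [-0.4 -0.  -2.4] T [ 0.04  0.02 -0.02] w 0.319
d [ 0.1  -0.05  2.22] r [-0.0001  0.0047 -0.0005]
```

Lower to just above the dowels (lid underside ≈ 52 mm) and check.

Emit:
{"op": "play_rows", "data": {
  "commands": [
    {"dx":0.1,"dy":-0.05,"dz":1,"rx":0,"ry":0.004,"rz":0,"claw":1},
    {"dx":0.1,"dy":-0.05,"dz":2,"rx":0,"ry":0.004,"rz":0,"claw":1},
    {"dx":0.1,"dy":-0.05,"dz":2.2,"rx":0,"ry":0.004,"rz":0,"claw":1},
    {"dx":0.1,"dy":-0.05,"dz":2.2,"rx":0,"ry":0.004,"rz":0,"claw":1}
  ]
}}

```text
time: 5.5
tool_pos: [0.4829, -0.0555, 0.0656]
tool_rot: [-0.0, 0.999, -0.042, -0.001]
contact_force: [-0.1, -0.3, -2.7]
gripper_width: 0.313
```

```bash
python3 -c "
from h import *
go(.4838,-.0556,.066,-.084)
im=grab_frame('wrist')
cv2.imwrite('pics/w5.png',im)
cv2.imwrite('pics/w5a.png',cv2.resize(im[100:300,200:440],None,fx=3.2,fy=3,interpolation=cv2.INTER_CUBIC))
im=grab_frame('top')
cv2.imwrite('pics/s5.png',cv2.resize(im[150:290,180:320],None,fx=4,fy=4,interpolation=cv2.INTER_CUBIC))
im=grab_frame('scene')
cv2.imwrite('pics/s5b.png',cv2.resize(im[150:270,150:310],None,fx=5,fy=5,interpolation=cv2.INTER_CUBIC))
go(.4838,-.0556,.066,-.084)"
```

```text
t 5.50 p [ 0.4829 -0.0555  0.0656] yaw -0.0846 F [-0.1 -0.3 -2.7] T [-0.03 -0.05 -0.  ] w 0.313
d [ 0.09  0.01 -0.04] r [-0.0003  0.0018 -0.0006]
t 5.65 p [ 0.484  -0.0557  0.0669] yaw -0.0844 F [ 0.9 -0.3 -3.7] T [-0.02 -0.03  0.01] w 0.320
d [-0.03 -0.01  0.09] r [ 0.0001 -0.0005 -0.0004]
```

View pics/w5a.png

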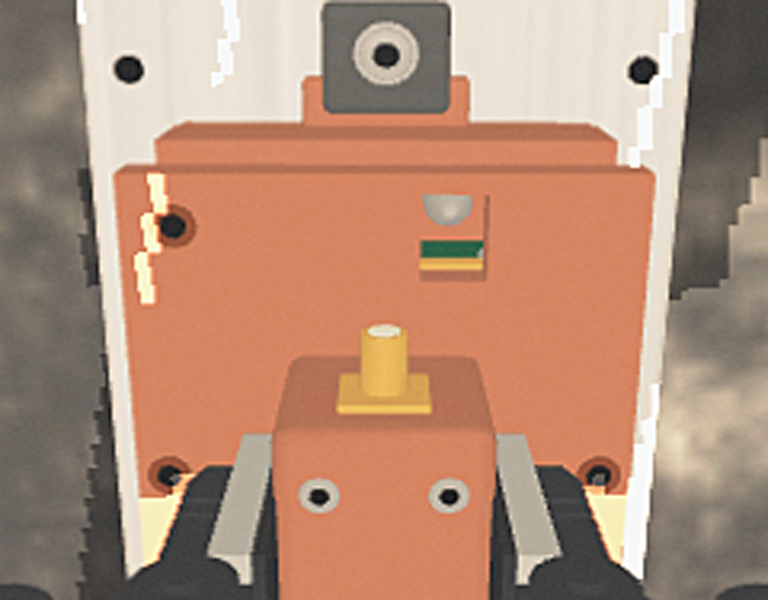

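View pics/s5b.png

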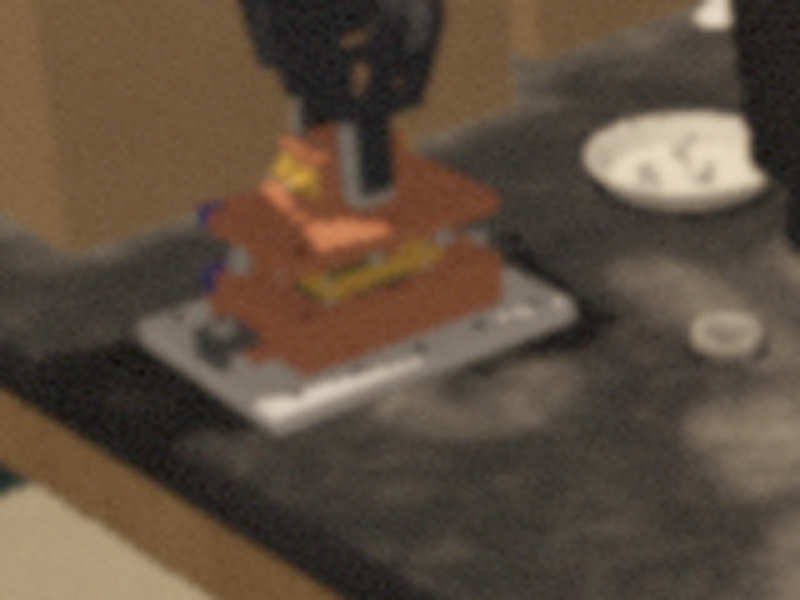

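View pics/s5.png

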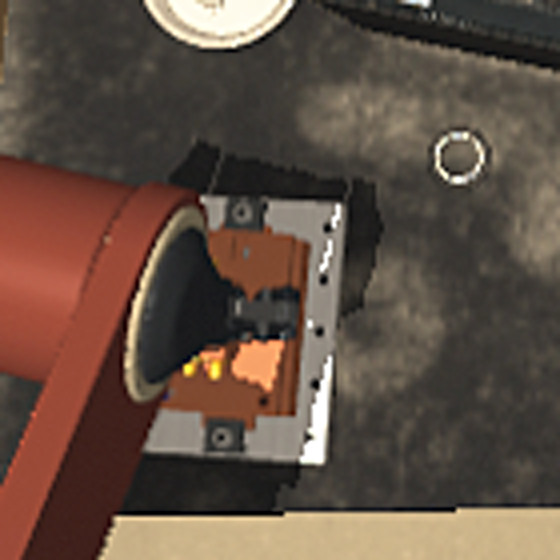

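```bash
python3 - <<'E'
from h import *
np.set_printoptions(precision=2,suppress=True)
cp=camera_params("wrist")
T=cp['tool_from_camera']
def tp(px,z):
    u=cv2.undistortPoints(np.asarray(px,float).reshape(-1,1,2),K(cp),dist(cp)).reshape(-1,2)
    d=np.c_[u,np.ones(len(u))]@T[:3,:3].T; c=T[:3,3]
    return (c+d*((z-c[2])/d[:,2])[:,None])*1e3
q=lambda a:np.array(a)/[3.2,3]+[200,100]-.35
print(tp(q([[157,139],[617,139]]),.0656-.034))
print(tp(q([[115,172],[656,172]]),.0046))
print(tp(q([[170,476],[600,476]]),.0046), tp(q([[176,226]]),.0046))
# slot
print("slot top",tp(q([[420,195],[487,195],[487,282]]),.0046), "slot bottom edge",tp(q([[420,270]]),.0126))
print("dowel",tp(q([[447,205],[447,225]]),.0656-.044))
E
python3 -c "
import cv2
im=cv2.imread('pics/w5.png')
cv2.imwrite('pics/w5c.png',cv2.resize(im[130:205,230:420],None,fx=4,fy=6,interpolation=cv2.INTER_CUBIC))"
```

```text
[[ 50.26 -36.94  31.6 ]
 [ 50.3   38.25  31.6 ]]
[[ 49.51 -37.34   4.6 ]
 [ 49.55  38.11   4.6 ]]
[[ -0.85 -32.7    4.6 ]
 [ -0.8   33.42   4.6 ]] [[ 41.25 -29.28   4.6 ]]
slot top [[46.02  5.23  4.6 ]
 [46.03 14.63  4.6 ]
 [32.43 15.03  4.6 ]] slot bottom edge [[32.02  5.63 12.6 ]]
dowel [[40.73 10.06 21.6 ]
 [37.3  10.13 21.6 ]]
```

View pics/w5c.png

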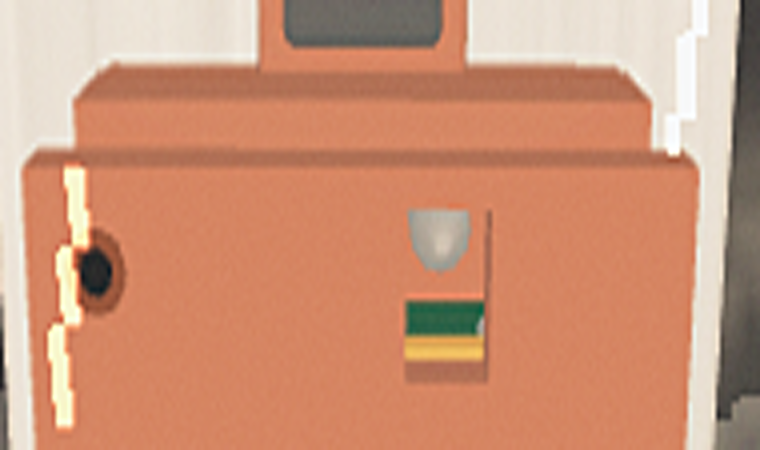

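```bash
python3 -c "
from h import *
go(.4837,-.0558,.0525,-.084)"
```

```text
t 5.65 p [ 0.484  -0.0557  0.0669] yaw -0.0844 F [ 0.9 -0.3 -3.7] T [-0.02 -0.03  0.01] w 0.320
d [-0.03  0.01  1.44] r [ 0.0001 -0.0005 -0.0004]
```

Emit:
{"op": "play_rows", "data": {
  "commands": [
    {"dx":-0.03,"dy":0.01,"dz":0.3,"rx":0,"ry":0,"rz":0,"claw":1},
    {"dx":-0.03,"dy":0.01,"dz":0.6,"rx":0,"ry":0,"rz":0,"claw":1},
    {"dx":-0.03,"dy":0.01,"dz":0.8,"rx":0,"ry":0,"rz":0,"claw":1},
    {"dx":-0.03,"dy":0.01,"dz":0.8,"rx":0,"ry":0,"rz":0,"claw":1},
    {"dx":-0.03,"dy":0.01,"dz":0.8,"rx":0,"ry":0,"rz":0,"claw":1}
  ]
}}

```text
time: 6.15
tool_pos: [0.4837, -0.0557, 0.0587]
tool_rot: [0.0, 0.999, -0.042, 0.0]
contact_force: [-0.5, -0.2, -1.6]
gripper_width: 0.318
```

```bash
python3 -c "
from h import *
go(.4837,-.0558,.0525,-.084)"
```

```text
t 6.15 p [ 0.4837 -0.0557  0.0587] yaw -0.0844 F [-0.5 -0.2 -1.6] T [-0.01  0.02  0.01] w 0.318
d [0.   0.01 0.62] r [ 0.0001 -0.0002 -0.0004]
```

Emit:
{"op": "play_rows", "data": {
  "commands": [
    {"dx":0,"dy":0.01,"dz":0.1,"rx":0,"ry":0,"rz":0,"claw":1},
    {"dx":0,"dy":0.01,"dz":0.2,"rx":0,"ry":0,"rz":0,"claw":1},
    {"dx":0,"dy":0.01,"dz":0.3,"rx":0,"ry":0,"rz":0,"claw":1},
    {"dx":0,"dy":0.01,"dz":0.4,"rx":0,"ry":0,"rz":0,"claw":1},
    {"dx":0,"dy":0.01,"dz":0.4,"rx":0,"ry":0,"rz":0,"claw":1}
  ]
}}

```text
time: 6.65
tool_pos: [0.4835, -0.0558, 0.0545]
tool_rot: [-0.0, 0.999, -0.042, -0.0]
contact_force: [-0.0, 0.4, -3.0]
gripper_width: 0.317
```

```bash
python3 -c "
from h import *
go(.4837,-.0558,.0505,-.084)
im=grab_frame('wrist')
cv2.imwrite('pics/w6c.png',cv2.resize(im[130:205,230:420],None,fx=4,fy=6,interpolation=cv2.INTER_CUBIC))
"
```

```text
t 6.65 p [ 0.4835 -0.0558  0.0545] yaw -0.0844 F [-0.   0.4 -3. ] T [ 0.03  0.01 -0.04] w 0.317
d [ 0.02 -0.    0.4 ] r [-0.      0.0002 -0.0004]
```

View pics/w6c.png

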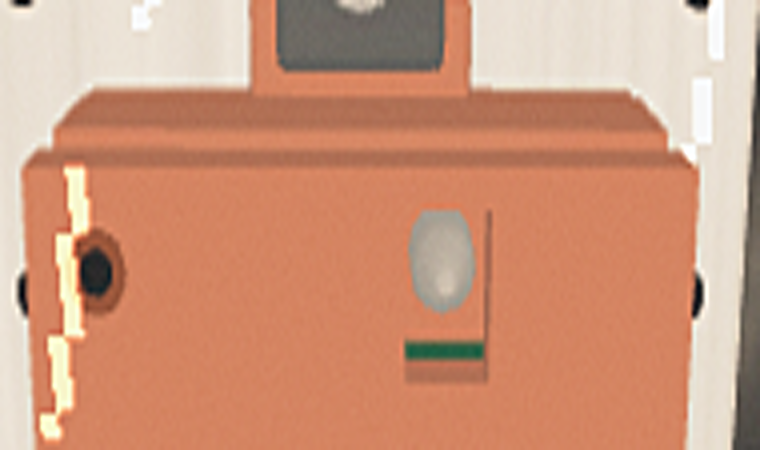

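Emit:
{"op": "play_rows", "data": {
  "commands": [
    {"dx":0.01,"dy":-0.02,"dz":0.1,"rx":0,"ry":0,"rz":0,"claw":1},
    {"dx":0.01,"dy":-0.02,"dz":0.2,"rx":0,"ry":0,"rz":0,"claw":1},
    {"dx":0.01,"dy":-0.02,"dz":0.3,"rx":0,"ry":0,"rz":0,"claw":1},
    {"dx":0.01,"dy":-0.02,"dz":0.4,"rx":0,"ry":0,"rz":0,"claw":1},
    {"dx":0.01,"dy":-0.02,"dz":0.4,"rx":0,"ry":0,"rz":0,"claw":1}
  ]
}}

```text
time: 7.2
tool_pos: [0.4838, -0.0556, 0.0512]
tool_rot: [-0.0, 0.999, -0.042, -0.0]
contact_force: [-4.2, 0.2, 3.7]
gripper_width: 0.316
```

```bash
python3 -c "
from h import *
go(.4837,-.0558,.0465,-.084)
"
```

```text
t 7.20 p [ 0.4838 -0.0556  0.0512] yaw -0.0844 F [-4.2  0.2  3.7] T [ 0.21  0.63 -0.  ] w 0.316
d [-0.    0.02  0.47] r [-0.0001  0.0006 -0.0004]
```

Emit:
{"op": "play_rows", "data": {
  "commands": [
    {"dx":-0.06,"dy":0,"dz":0.05,"rx":0,"ry":0,"rz":0,"claw":1},
    {"dx":-0.06,"dy":0,"dz":0.1,"rx":0,"ry":0,"rz":0,"claw":1},
    {"dx":-0.06,"dy":0,"dz":0.15,"rx":0,"ry":0,"rz":0,"claw":1},
    {"dx":-0.06,"dy":0,"dz":0.2,"rx":0,"ry":0,"rz":0,"claw":1},
    {"dx":-0.06,"dy":0,"dz":0.2,"rx":0,"ry":0,"rz":0,"claw":1}
  ]
}}

```text
time: 7.7
tool_pos: [0.4837, -0.0556, 0.0497]
tool_rot: [-0.0, 0.999, -0.042, 0.0]
contact_force: [-1.5, 0.8, 5.0]
gripper_width: 0.314
```

```bash
python3 -c "
from h import *
go(.4837,-.0558,.0465,-.084)
"
```

```text
t 7.70 p [ 0.4837 -0.0556  0.0497] yaw -0.0844 F [-1.5  0.8  5. ] T [ 0.18  0.3  -0.04] w 0.314
d [-0.    0.02  0.32] r [-0.     -0.0007 -0.0004]
```

Emit:
{"op": "play_rows", "data": {
  "commands": [
    {"dx":-0.04,"dy":0,"dz":0.05,"rx":0,"ry":0,"rz":0,"claw":1},
    {"dx":-0.04,"dy":0,"dz":0.1,"rx":0,"ry":0,"rz":0,"claw":1},
    {"dx":-0.04,"dy":0,"dz":0.15,"rx":0,"ry":0,"rz":0,"claw":1},
    {"dx":-0.04,"dy":0,"dz":0.2,"rx":0,"ry":0,"rz":0,"claw":1},
    {"dx":-0.04,"dy":0,"dz":0.2,"rx":0,"ry":0,"rz":0,"claw":1}
  ]
}}

```text
time: 8.2
tool_pos: [0.4837, -0.0556, 0.0482]
tool_rot: [-0.0, 0.999, -0.042, 0.001]
contact_force: [-1.1, 0.9, 5.6]
gripper_width: 0.311
```

```bash
python3 -c "
from h import *
go(.4837,-.0558,.0465,-.084)
"
```

```text
t 8.20 p [ 0.4837 -0.0556  0.0482] yaw -0.0844 F [-1.1  0.9  5.6] T [0.26 0.49 0.02] w 0.311
d [-0.    0.02  0.17] r [-0.0001 -0.0013 -0.0004]
```

Emit:
{"op": "play_rows", "data": {
  "commands": [
    {"dx":0,"dy":0,"dz":0.05,"rx":0,"ry":-0.001,"rz":0,"claw":1},
    {"dx":0,"dy":0,"dz":0.1,"rx":0,"ry":-0.001,"rz":0,"claw":1},
    {"dx":0,"dy":0,"dz":0.15,"rx":0,"ry":-0.001,"rz":0,"claw":1},
    {"dx":0,"dy":0,"dz":0.2,"rx":0,"ry":-0.001,"rz":0,"claw":1},
    {"dx":0,"dy":0,"dz":0.2,"rx":0,"ry":-0.001,"rz":0,"claw":1}
  ]
}}

```text
time: 8.7
tool_pos: [0.4838, -0.0557, 0.0468]
tool_rot: [-0.0, 0.999, -0.042, -0.0]
contact_force: [-3.8, 0.8, 7.5]
gripper_width: 0.316
```

```bash
python3 -c "
from h import *
go(.4837,-.0558,.0465,-.084)
"
```

```text
t 8.70 p [ 0.4838 -0.0557  0.0468] yaw -0.0843 F [-3.8  0.8  7.5] T [ 0.32  0.69 -0.03] w 0.316
d [-0.01  0.01  0.03] r [-0.0001  0.0001 -0.0003]
```

Emit:
{"op": "play_rows", "data": {
  "commands": [
    {"dx":-0.04,"dy":0,"dz":0.05,"rx":0,"ry":-0.001,"rz":0,"claw":1},
    {"dx":-0.04,"dy":0,"dz":0.1,"rx":0,"ry":-0.001,"rz":0,"claw":1},
    {"dx":-0.04,"dy":0,"dz":0.15,"rx":0,"ry":-0.001,"rz":0,"claw":1},
    {"dx":-0.04,"dy":0,"dz":0.15,"rx":0,"ry":-0.001,"rz":0,"claw":1}
  ]
}}

```text
time: 9.1
tool_pos: [0.4838, -0.0556, 0.0464]
tool_rot: [-0.0, 0.999, -0.042, -0.0]
contact_force: [-4.9, 2.1, 10.8]
gripper_width: 0.315
```

```bash
python3 -c "
from h import *
go(.4837,-.0558,.0465,-.084)
"
```

```text
t 9.10 p [ 0.4838 -0.0556  0.0464] yaw -0.0843 F [-4.9  2.1 10.8] T [ 0.28  0.77 -0.06] w 0.315
d [-0.    0.02 -0.01] r [-0.0001  0.001  -0.0003]
```

Emit:
{"op": "play_rows", "data": {
  "commands": [
    {"dx":-0.05,"dy":0,"dz":0.1,"rx":0,"ry":0,"rz":0,"claw":1},
    {"dx":-0.05,"dy":0,"dz":0.2,"rx":0,"ry":0,"rz":0,"claw":1},
    {"dx":-0.05,"dy":0,"dz":0.25,"rx":0,"ry":0,"rz":0,"claw":1},
    {"dx":-0.05,"dy":0,"dz":0.25,"rx":0,"ry":0,"rz":0,"claw":1}
  ]
}}

```text
time: 9.5
tool_pos: [0.4838, -0.0556, 0.0464]
tool_rot: [-0.0, 0.999, -0.042, -0.001]
contact_force: [-10.1, 2.4, 18.5]
gripper_width: 0.315
```

```bash
python3 -c "
from h import *
go(.4837,-.0558,.0465,-.084)
"
```

```text
t 9.50 p [ 0.4838 -0.0556  0.0464] yaw -0.0841 F [-10.1   2.4  18.5] T [ 0.47  1.52 -0.06] w 0.315
d [-0.01  0.02 -0.01] r [-0.0002  0.0016 -0.0001]
```

Emit:
{"op": "play_rows", "data": {
  "commands": [
    {"dx":-0.1,"dy":0,"dz":0.25,"rx":0,"ry":0,"rz":0,"claw":1},
    {"dx":-0.15,"dy":0,"dz":0.25,"rx":0,"ry":0,"rz":0,"claw":1},
    {"dx":-0.2,"dy":0,"dz":0.25,"rx":0,"ry":0.002,"rz":0,"claw":1},
    {"dx":-0.2,"dy":0.02,"dz":0.25,"rx":0,"ry":0.002,"rz":0,"claw":1}
  ]
}}

```text
time: 9.9
tool_pos: [0.4838, -0.0557, 0.0464]
tool_rot: [-0.0, 0.999, -0.042, 0.002]
contact_force: [-2.5, 3.7, 13.4]
gripper_width: 0.314
```

```bash
python3 -c "
from h import *
go(.4837,-.0558,.0465,-.084)
"
```

```text
t 9.90 p [ 0.4838 -0.0557  0.0464] yaw -0.0842 F [-2.5  3.7 13.4] T [ 0.58  0.67 -0.02] w 0.314
d [-0.01  0.01 -0.01] r [-0.0007 -0.0044 -0.0002]
```

Emit:
{"op": "play_rows", "data": {
  "commands": [
    {"dx":-0.2,"dy":0.03,"dz":0.3,"rx":0,"ry":-0.003,"rz":0,"claw":1},
    {"dx":-0.2,"dy":0.03,"dz":0.35,"rx":0,"ry":-0.003,"rz":0,"claw":1},
    {"dx":-0.2,"dy":0.03,"dz":0.4,"rx":0,"ry":-0.003,"rz":0,"claw":1},
    {"dx":-0.2,"dy":0.03,"dz":0.4,"rx":0,"ry":-0.003,"rz":0,"claw":1},
    {"dx":-0.2,"dy":0.03,"dz":0.4,"rx":0,"ry":-0.003,"rz":0,"claw":1}
  ]
}}

```text
time: 10.4
tool_pos: [0.4838, -0.0557, 0.0463]
tool_rot: [-0.001, 0.999, -0.042, 0.002]
contact_force: [-8.4, 5.5, 24.0]
gripper_width: 0.316
```

```bash
python3 -c "
from h import *
go(.4837,-.0558,.0465,-.084)
im=grab_frame('wrist')
cv2.imwrite('pics/w7.png',im)
cv2.imwrite('pics/w7c.png',cv2.resize(im[100:300,200:440],None,fx=3.2,fy=3,interpolation=cv2.INTER_CUBIC))
im=grab_frame('scene')
cv2.imwrite('pics/s7b.png',cv2.resize(im[150:270,150:310],None,fx=5,fy=5,interpolation=cv2.INTER_CUBIC))
go(.4837,-.0558,.0465,-.084)
"
```

```text
t 10.40 p [ 0.4838 -0.0557  0.0463] yaw -0.0841 F [-8.4  5.5 24. ] T [ 0.72  1.56 -0.04] w 0.316
d [-0.01  0.01 -0.02] r [-0.0014 -0.0039 -0.0001]
t 10.50 p [ 0.4838 -0.0557  0.0463] yaw -0.0841 F [-8.3  5.4 23.6] T [ 0.72  1.53 -0.04] w 0.318
d [-0.01  0.01 -0.02] r [-0.0014 -0.0039 -0.0001]
```

View pics/w7c.png

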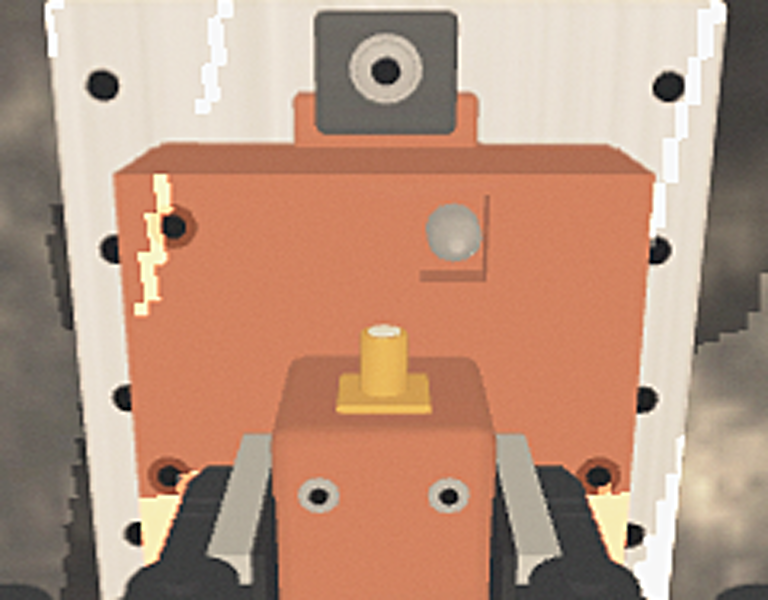

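View pics/s7b.png

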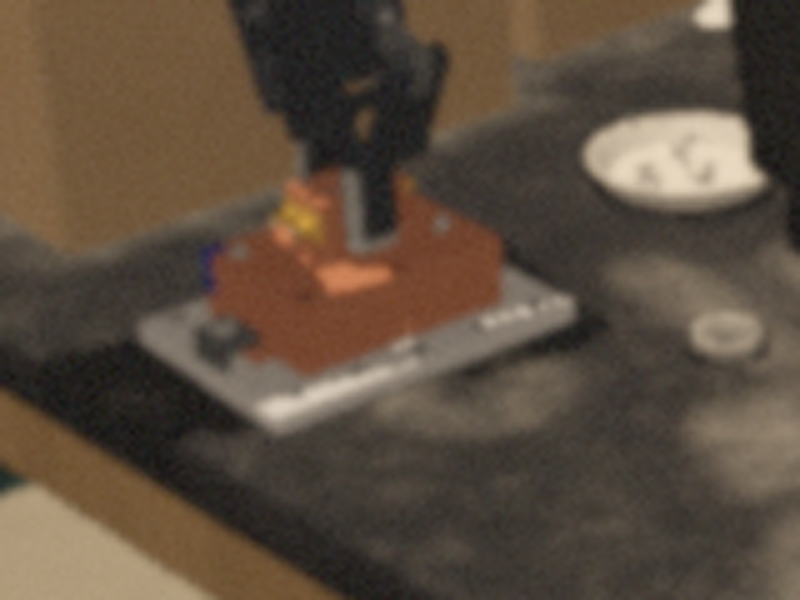

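```bash
python3 -c "
from h import *
ticket.job_done()
go(.4837,-.0558,.0465,-.084)"
```

```text
the job is handed in; nothing more can be done
the job is handed in; nothing more can be done
```

The lid is home on the housing rim with the blue marks at the same corner. I handed the job in at about 10.5 s, still gripping the block and pressing down; no verdict was reported.

**Seating:** The lid first met the springs at a tool height of about 51 mm. It stopped hard at 46.3–46.4 mm, where more push raised the force without moving it. The measured drop from grasp to seat is 33.7 mm, against the 34 mm rim height.

**Push:** The last reading was 24 N up and steady, so about 27 N in all with the lid's weight. Less the 11 N of springs, that leaves roughly 15 N on the rim.

**Pictures:** The last wrist and scene pictures show no gap between lid and rim, and a dowel through the slot. The screw tray and centring ring look where they were in the earlier scene picture. The hex key and dish were not in those last views, and the arm did not go near either.

**Did not fully agree:**
- **Side force:** About 10 N remained sideways, from the arm's give against the dowels. I reduced it but did not remove it.
- **Tool tilt:** The tool leaned about 0.004 rad.
- **Camera positions:** The camera estimates differed by up to 2–3 mm, so I aligned the lid from close wrist-camera views of lid and housing together.

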